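# Set the batch dial and lock it

### The arm

A 6-joint arm with a two-finger parallel gripper is mounted at the origin on the work surface; the furniture and walls round the work are solid. World frame = base frame: x ahead of the robot, y to its left, z up, the work surface at z = 0. Lengths are in mm, angles in degrees, forces in N, time in s.
With the tool pointing down it reaches from about 350 to 850 mm from the base axis. Payload 8.1 kg.
Tool frame: the origin (TCP) lies midway between the tips of the shut fingers; the grasp point (between the pads) lies 19 mm behind it; z points along the fingers, y is the line along which they close (so a half turn about z gives the same grasp; the last joint's range is limited). The gripper opens to 85 mm and grips with 20 to 120 N. Pads are 22 mm wide; open, the fingers measure 114 mm over their backs; the gripper's body (76 mm by 85 mm) begins 54 mm behind the grasp point. The pads swing forward as they close: fully open they stand 13 mm farther back than shut.
Start: joints at [-74.909, 7.471, 85.268, -0, 87.261, -4.893], TCP at [205.082, -563.867, 231.292] pointing down, gripper open.
Joint ranges: [-169.43, 169.43], [-51.17, 129.36], [1.28, 143.12], [-76.62, 256.62], [0, 156.53], [-152.29, 152.29]. Speed limits (degrees/s): [136.94, 136.94, 159.86, 180, 180, 180].

### API

Orientations are given as [roll, pitch, yaw] about the fixed x, y, z axes, in that order (R = Rz(yaw) Ry(pitch) Rx(roll)).
In Python, from bench import sense, snapshot, camera_params, hand_in, masks_of, pinpoint gives the robot as it stands.
- The arm moves only by the tool step_arm, never from a script. Its argument "targets" is a list of rows, each an object with "angular": the turn, a rotation vector about the tool's x, y, z scaled (see below), a list of three; "dp": the shift along the tool's x, y, z scaled (see below), a list of three; "fingers": the closure, from 0 (fully open) to 1 (shut). A call has exactly 8 rows; each row is the pose to reach, as a shift and turn from the pose commanded when the call began, along the tool's axes at that moment, turning the shorter way round; what a row does not reach only later rows make up. The controller multiplies each number of a shift by 0.2 m and each number of a turn by 180 degrees. A row lasts 1/8 s, in which the tool goes at most 62.5 mm and 10.7 degrees, less where a joint would pass 70% of its speed; a pose out of reach is approached as far as the arm can. A call with a number of a shift or a turn outside -1 to 1 is refused whole. A call with a gripper value outside its range is refused whole. The fingers move at their own pace and stop on an object; "newtons" is the grip in N (left out, the last holds). Time passes only in rows, so rows that repeat a pose let the fingers close, or fill a call up. It gives the time, the measured TCP pose, the force, the opening and the grip force at its end, in the units of the state.
- sense(): the state, without advancing time (a new reading comes with each control period).
- snapshot(name): name is "side" or "top" or "wrist"; returns the picture (400x640x3 uint8, blue, green, red); there is no depth.
- camera_params(name): a dict with "vfov" (degrees; the focal length in pixels is half the picture's height over the tangent of half this angle, whatever the lens; pixels are square), "cx", "cy" (the principal point, pixels), "R" (3x3) and "t" (3): a world point X has camera coordinates R X + t. Camera axes: x right, y down, z forward; pixel columns grow to the right and rows downward; lengths in mm; the calibration is good to about 2 mm. A picture is of the moment at which its call begins: read the wrist's pose just before it. camera_params takes no time and is no camera call; for the wrist camera it gives the pose at the moment of the call.
- hand_in(): hands the job in; it is judged then, once.
Trained networks look in the newest picture that a camera, given by its name, has taken for a name from the list of things; names that differ only in an ending like _2 or _b are one class to them, and where a whole thing is asked for, a point or a joint stands for the part that bears it (a point fixed in the world has none). Each returns a list of dicts, best first, with "conf" (0 to 1); they miss things now and then, are a little off and sometimes report something else, mostly with a low value. They report only what shows in the picture. A call takes as long as a camera call. They do not tell look-alikes from the thing itself.
- masks_of(camera, label): "pixels" (400x640 bool, what is visible of it) and "at" ([column, row] in pixels, amid what is visible of it).
- pinpoint(camera, label): "at" ([column, row] in pixels: a listed point, or the origin of a listed thing).
The state is a dict: "time": time; "joint_pos": joint angles; "qd": joint speeds; "joint_efforts": joint torques, N m; "tool_pos": TCP position; "tcp_rot": TCP orientation; "ft_force": force on the tool from outside, world axes, zero at the start; "wrist_torque": the same for the moment, N m; "finger_gap": finger opening in mm; "grip_force": force on a finger pad.
Only numpy, scipy, OpenCV 4.12 (cv2) and the standard library are available. Lean on these libraries where they do the work, as an engineer would, in place of code of your own. Each camera call takes 0.05 s, during which the arm holds its last target. There are 200 camera calls.

### The job

Set the batch dial on the bench to 4: press lightly on the top of its spring-mounted rubber wheel and turn it until the 4 stands in the middle of the little window. Then take the locking pin with the red head from its wooden rest and put it fully home in the brass lock hole, so that the dial is locked on 4. Use only light pressure on the dial and do not force the pin; leave the mug and the wax tin where they are.

Things in the scene. Friction and masses are not known exactly. Their poses are not given: they have to be found in the camera images.
- housing: Batch dial, fixed to the table: a low square blue box with a grey cover, 186 x 186 mm, cover top 60 mm above the table. Origin at the centre of its underside, z up; its -x side faces the robot. Two flat ears stick out 27 mm at the foot of its +y and -y sides. More than 16 N by the fingers on the wheel or box, or 20 N by the pin, damages it.
- window (a point): Middle of the window in the cover, 36 x 27 mm with a black frame, 66 mm from the dial axis on the -x (robot's) side. Through it one of the dial's white numerals 1 to 7 is seen, right way up from the robot's side; two small red marks on the frame show the middle line.
- dial_axis (a point): Point on the dial's vertical axis at cover-top level. Round it stands a black rubber wheel, 92 mm wide, flat on top, too wide to grip. Its top rests 5 to 17 mm above this point, not known beforehand: find it by touch. It gives up to 3.5 mm on a spring (about 3 N, then 3.5 N more per mm, then a hard stop). Turn it by fingertips pressed on its top 25 to 40 mm off the axis and moved round the axis.
- dial (a joint): Turn of dial and wheel, rad, positive anticlockwise from above. 0: numeral 4 in the middle of the window; next numerals 0.785 rad apart, rising with the value (-2.356 shows 1, +0.785 shows 5). Stops at -2.6 and +2.6; starts below 4. Drag about 0.1 N m, stays where left. Fingers pressed with too little force slip on the wheel; 9 to 12 N is right.
- lock_hole (a point): Mouth of the lock hole: top centre of a square brass bush, 30 x 30 mm, on the cover, 68 mm above the table, 66 mm from the dial axis on the housing's -y side. Upright hole, 12.5 mm wide, 2 mm chamfer, 14 mm through bush and cover, then a 15 mm slot in the dial for every numeral. With a numeral centred within some 4 mm the pin enters fully; otherwise it stops 10 to 23 mm short on the dial.
- pin_head (a point): Locking pin, upright, tip down, about 70 g: steel shank 10 mm wide, 38 mm long, tapered tip; above it a red round head, 22 mm wide, 24 mm high, to be gripped from above. The point is the centre of the head, 50 mm above the tip, 12 mm above the head's underside; z up along the pin. Fully home it is 12 mm above the lock_hole point, the head resting on the bush.
- pin_rest: Light wooden block, 70 x 70 x 45 mm, fixed to the table, with an upright 12.5 mm hole in its middle in which the pin stands at the start, head resting on the block (pin_head then 57 mm above the table). Origin at the centre of its underside.
- pin: The same locking pin; origin at its tip.
- mug: White mug, 80 mm wide and 92 mm tall, with a handle; bystander. Origin at the centre of its underside.
- wax_tin: Round wax tin with a black lid, 67 mm in diameter, 64 mm tall; bystander. Origin at the centre of its underside.
Not all that is in view belongs to the job. Of the things like the pin, leave any that is purple; of the rest the smaller one is meant.

How it is judged:
By the outcome, as a careful person would: the job done as asked, in the order asked, and still so for the second after the job is handed in, with the robot touching nothing.
It also fails if it takes over 72 s, if anything falls off the work surface, if the arm or the gripper's body presses on something with over 40 N, if the wrist force passes 120 N, or if a joint passes its speed limit or range.

## Working session

There is one attempt and no reset: what is moved stays moved. The work goes in short steps, Python scripts to look and compute and a tool call to move; the robot and the scene stay as the last step left them, time stands still between calls to the robot, and variables do not carry over. Pictures are saved under pics/ and viewed, at most 10 in all, crops included, and the job is handed in when it is done.

Besides the shell and the picture viewer there is one more tool, called as a command line: name --argument value ..., lists and objects as JSON in quotes. step_arm: Moves the arm, as the interface text tells. Its arguments: {"type":"object","properties":{"targets":{"type":"array","items":{"type":"object","properties":{"angular":{"type":"array","items":{"type":"number","minimum":-1,"maximum":1}},"dp":{"type":"array","items":{"type":"number","minimum":-1,"maximum":1}},"fingers":{"type":"number"}}}},"newtons":{"type":"number"}},"required":["targets"]}

```bash
mkdir -p pics
cat > h.py <<'E'
import numpy as np, cv2
from bench import *
from scipy.spatial.transform import Rotation as Ro
def ray(cam,px,P=None):
    P=P or camera_params(cam); f=200/np.tan(np.radians(P['vfov'])/2)
    R=np.array(P['R']);t=np.array(P['t']); d=R.T@np.array([(px[0]-P['cx'])/f,(px[1]-P['cy'])/f,1]); return -R.T@t,d
def atz(cam,px,z,P=None):
    o,d=ray(cam,px,P); return o+d*(z-o[2])/d[2]
def proj(cam,X,P=None):
    P=P or camera_params(cam); f=200/np.tan(np.radians(P['vfov'])/2)
    c=np.array(P['R'])@np.array(X)+np.array(P['t']); return np.array([P['cx']+f*c[0]/c[2],P['cy']+f*c[1]/c[2]])
def tool(dX):
    s=sense(); R=Ro.from_euler('xyz',s['tcp_rot'],degrees=True).as_matrix(); return R.T@np.array(dX)/200
E
python3 - <<'E'
from h import *
s=sense(); print({k:np.round(v,2) for k,v in s.items()})
a=snapshot('top');b=snapshot('side')
cv2.imwrite('pics/a.png',np.vstack([a,b])[:, :] if 0 else a);cv2.imwrite('pics/b.png',b)
H=dict(housing=0,window=60,dial_axis=60,lock_hole=68,pin_head=57,pin_rest=0,mug=0,wax_tin=0)
for c in('top','side'):
  for l,z in H.items():
    for r in pinpoint(c,l)[:3]: print(c,l,round(r['conf'],2),np.round(r['at']),np.round(atz(c,r['at'],z)))
E
```

```text
{'time': np.float64(0.0), 'joint_pos': array([-74.91,   7.52,  85.33,   0.  ,  87.26,  -4.89]), 'qd': array([ 0.04, -0.18,  0.01,  0.01, -0.01, -0.03]), 'joint_efforts': array([ 0.000e+00, -5.694e+01, -5.006e+01, -0.000e+00,  1.000e-02,
       -0.000e+00]), 'tool_pos': array([ 204.96, -563.32,  230.22]), 'tcp_rot': array([-1.7989e+02, -1.0000e-02,  1.9980e+01]), 'ft_force': array([-0.06,  0.71,  0.52]), 'wrist_torque': array([ 0.01, -0.04, -0.02]), 'grip_force': np.float64(0.0), 'finger_gap': np.float64(85.51)}
top housing 0.56 [251. 216.] [570.  42.   0.]
top housing 0.16 [271. 225.] [546. -11.   0.]
top window 0.61 [238. 243.] [501.  61.  60.]
top dial_axis 0.92 [244. 218.] [561.  47.  60.]
top lock_hole 0.62 [273. 223.] [550. -24.  68.]
top pin_head 0.64 [393. 234.] [ 524. -320.   57.]
top pin_head 0.51 [361. 274.] [ 427. -240.   57.]
top pin_head 0.5 [357. 239.] [ 512. -231.   57.]
top pin_rest 0.64 [358. 238.] [ 514. -239.    0.]
top pin_rest 0.46 [336. 154.] [ 736. -180.    0.]
top mug 0.57 [333. 153.] [ 739. -174.    0.]
top wax_tin 0.65 [424. 214.] [ 576. -414.    0.]
side housing 0.6 [295. 201.] [562.  35.   0.]
side window 0.68 [270. 180.] [505.  57.  60.]
side dial_axis 0.74 [292. 178.] [562.  53.  60.]
side lock_hole 0.67 [294. 187.] [552. -24.  68.]
side lock_hole 0.64 [294. 199.] [537. -89.  68.]
side pin_head 0.67 [313. 262.] [ 520. -328.   57.]
side pin_head 0.62 [255. 237.] [ 431. -213.   57.]
side pin_head 0.45 [304. 234.] [ 527. -231.   57.]
side pin_rest 0.65 [304. 256.] [ 526. -225.    0.]
side mug 0.64 [391. 227.] [ 749. -167.    0.]
side wax_tin 0.59 [361. 316.] [ 577. -421.    0.]
side wax_tin 0.3 [292. 202.] [554.  34.   0.]
```

Run:
```python
import cv2,numpy as np
a=cv2.imread('pics/a.png')[130:310,180:470];b=cv2.imread('pics/b.png')[130:340,220:420]
a=cv2.resize(a,None,fx=1.35,fy=1.35,interpolation=2);b=cv2.resize(b,(390,410),interpolation=2)
c=np.zeros((410,800,3),'u1')
c[:243,:391]=a[:410,:391];c[:410,400:790]=b
cv2.imwrite('pics/c.png',c)
```

```text
(no output)
```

View pics/c.png

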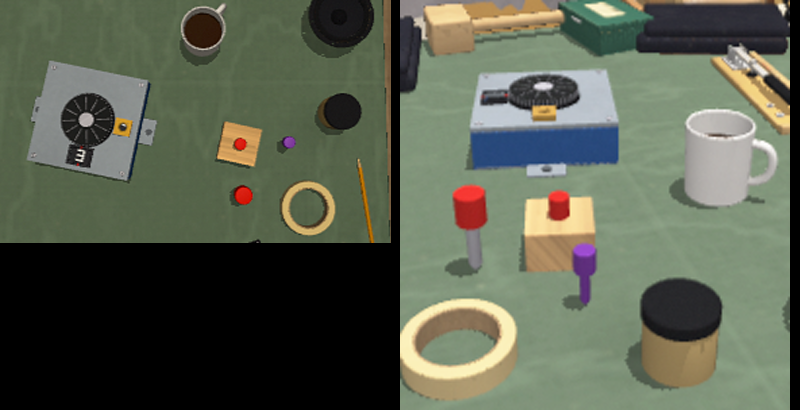

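The dial shows about 3. The target pin is the small red one in the wooden block; the larger red one and the purple one are decoys. I'll move over the housing.

step_arm --targets '[{"dp": [0.2,-0.2,0]},{"dp": [0.4,-0.4,0]},{"dp": [0.6,-0.6,0]},{"dp": [0.8,-0.8,0]},{"dp": [0.9,-0.9,0]},{"dp": [1,-1,0]},{"dp": [1,-1,0]},{"dp": [1,-1,0]}]'

```text
validation failed for argument at $.ta...
```

step_arm --targets '[{"dp": [0.2,-0.2,0]},{"dp": [0.4,-0.4,0]},{"dp": [0.6,-0.6,0]},{"dp": [0.8,-0.8,0]},{"dp": [0.9,-0.9,0]},{"dp": [1,-1,0]},{"dp": [1,-1,0]},{"dp": [1,-1,0]}]'

```text
validation failed for argument at $.ta...
```

Run:
```python
from h import *
s=sense(); print(s['time'],s['tool_pos'],s['tcp_rot'],s['joint_pos'],s['ft_force'])
P=camera_params('wrist');a=snapshot('wrist');cv2.imwrite('pics/d.png',a)
for l,z in dict(window=60,dial_axis=60,lock_hole=68,pin_head=57).items():
    for r in pinpoint('wrist',l)[:3]: print(l,round(r['conf'],2),np.round(r['at']),np.round(atz('wrist',r['at'],z,P),1))
```

```text
0.9 [ 205.0623519  -563.88766621  231.3099502 ] [1.79998327e+02 8.61098463e-04 1.99843003e+01] [-7.49104117e+01  7.47075436e+00  8.52664003e+01 -7.16003190e-04
  8.72611046e+01 -4.89467784e+00] [ 0.54037923 -1.0108191  -0.2440372 ]
```

View pics/d.png

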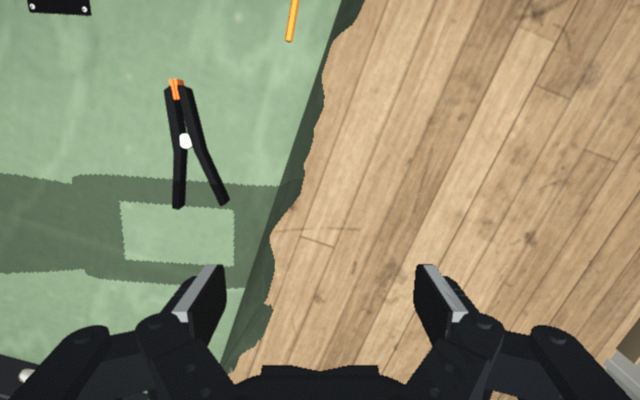

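The wrist picture shows only pliers and the table edge, with the fingers at the bottom. The arm didn't move because every row needs all three fields.

step_arm --targets '[{"dp": [0.2,-0.2,0],"angular": [0,0,0],"fingers": 0},{"dp": [0.4,-0.4,0],"angular": [0,0,0],"fingers": 0},{"dp": [0.6,-0.6,0],"angular": [0,0,0],"fingers": 0},{"dp": [0.8,-0.8,0],"angular": [0,0,0],"fingers": 0},{"dp": [1,-1,0],"angular": [0,0,0],"fingers": 0},{"dp": [1,-1,0],"angular": [0,0,0],"fingers": 0},{"dp": [1,-1,0],"angular": [0,0,0],"fingers": 0},{"dp": [1,-1,0],"angular": [0,0,0],"fingers": 0}]'

```text
time: 2.15
tool_pos: [324.2, -308.5, 231.3]
tcp_rot: [180.0, 0.0, 19.9]
ft_force: [0.5, 0.3, -0.2]
finger_gap: 85.6
grip_force: 0.0
```

step_arm --targets '[{"dp": [0.2,-0.2,0],"angular": [0,0,0],"fingers": 0},{"dp": [0.4,-0.4,0],"angular": [0,0,0.05],"fingers": 0},{"dp": [0.6,-0.6,0],"angular": [0,0,0.1],"fingers": 0},{"dp": [0.8,-0.8,0],"angular": [0,0,0.15],"fingers": 0.4},{"dp": [1,-1,0],"angular": [0,0,0.167],"fingers": 0.4},{"dp": [1,-1,0],"angular": [0,0,0.167],"fingers": 0.4},{"dp": [1,-1,0],"angular": [0,0,0.167],"fingers": 0.4},{"dp": [1,-1,0],"angular": [0,0,0.167],"fingers": 0.4}]'

```text
time: 3.15
tool_pos: [444.0, -52.9, 231.1]
tcp_rot: [180.0, 0.0, -10.2]
ft_force: [0.1, 0.1, 0.1]
finger_gap: 51.3
grip_force: 0.0
```

```bash
cat > look.py <<'E'
from h import *
import sys
s=sense(); print(s['time'],np.round(s['tool_pos'],1),np.round(s['tcp_rot'],1),np.round(s['joint_pos'],0),np.round(s['ft_force'],1),s['finger_gap'])
P=camera_params('wrist');a=snapshot('wrist');cv2.imwrite('pics/%s.png'%sys.argv[1],a)
for l,z in dict(window=60,dial_axis=60,lock_hole=68,pin_head=57).items():
    if l in sys.argv[2:]or len(sys.argv)<3:
     for r in pinpoint('wrist',l)[:3]: print(l,round(r['conf'],2),np.round(r['at']),np.round(atz('wrist',r['at'],z,P),1))
E
python3 look.py e
```

```text
3.15 [444.  -52.9 231.1] [180.    0.  -10.2] [-13. -17. 108.  -0.  89.  87.] [0.1 0.1 0.1] 51.28449703741027
window 0.76 [194. 152.] [498.4  61.7  60. ]
dial_axis 0.92 [183.  80.] [563.   51.7  60. ]
lock_hole 0.65 [255.  77.] [552.7 -13.8  68. ]
pin_head 0.97 [594.   4.] [ 559.6 -313.3   57. ]
pin_head 0.87 [392. 185.] [ 431.1 -123.9   57. ]
pin_head 0.75 [492.  71.] [ 520.8 -225.7   57. ]
```

View pics/e.png

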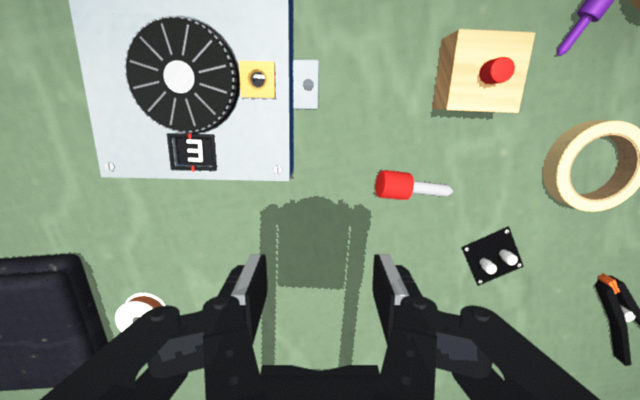

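The wrist picture shows 3 close to the middle of the window (194,152), the wheel at (180,76), the bush at (258,78) and the target pin on its block at (498,70). The measured 65.4 and 66.3 mm offsets match the 66 mm given. Next I'll go over the axis.

step_arm --targets '[{"dp": [0.15,-0.2,0.0],"angular": [0,0,0],"fingers": 0.4},{"dp": [0.35,-0.44,0.1],"angular": [0,0,0],"fingers": 0.4},{"dp": [0.493,-0.619,0.3],"angular": [0,0,0],"fingers": 0.4},{"dp": [0.493,-0.619,0.5],"angular": [0,0,0],"fingers": 0.4},{"dp": [0.493,-0.619,0.65],"angular": [0,0,0],"fingers": 0.4},{"dp": [0.493,-0.619,0.72],"angular": [0,0,0],"fingers": 0.4},{"dp": [0.493,-0.619,0.73],"angular": [0,0,0],"fingers": 0.4},{"dp": [0.493,-0.619,0.73],"angular": [0,0,0],"fingers": 0.4}]'

```text
time: 4.4
tool_pos: [564.1, 53.2, 86.9]
tcp_rot: [-180.0, -0.1, -10.1]
ft_force: [0.7, -0.4, -0.1]
finger_gap: 51.1
grip_force: 0.0
```

step_arm --targets '[{"dp": [0,0,0.01],"angular": [0,0,0],"fingers": 0.4},{"dp": [0,0,0.02],"angular": [0,0,0],"fingers": 0.4},{"dp": [0,0,0.025],"angular": [0,0,0],"fingers": 0.4},{"dp": [0,0,0.025],"angular": [0,0,0],"fingers": 0.4},{"dp": [0,0,0.025],"angular": [0,0,0],"fingers": 0.4},{"dp": [0,0,0.025],"angular": [0,0,0],"fingers": 0.4},{"dp": [0,0,0.025],"angular": [0,0,0],"fingers": 0.4},{"dp": [0,0,0.025],"angular": [0,0,0],"fingers": 0.4}]'

```text
time: 5.4
tool_pos: [563.0, 53.4, 80.3]
tcp_rot: [180.0, -0.0, -10.1]
ft_force: [0.1, 0.2, -0.1]
finger_gap: 51.3
grip_force: 0.0
```

step_arm --targets '[{"dp": [0,0.007,0.008],"angular": [0,0,0],"fingers": 0.4},{"dp": [0,0.007,0.014],"angular": [0,0,0],"fingers": 0.4},{"dp": [0,0.007,0.014],"angular": [0,0,0],"fingers": 0.4},{"dp": [0,0.007,0.014],"angular": [0,0,0],"fingers": 0.4},{"dp": [0,0.007,0.014],"angular": [0,0,0],"fingers": 0.4},{"dp": [0,0.007,0.014],"angular": [0,0,0],"fingers": 0.4},{"dp": [0,0.007,0.014],"angular": [0,0,0],"fingers": 0.4},{"dp": [0,0.007,0.014],"angular": [0,0,0],"fingers": 0.4}]'

```text
time: 6.4
tool_pos: [562.8, 52.0, 77.5]
tcp_rot: [180.0, -0.0, -10.1]
ft_force: [0.2, 1.0, -0.6]
finger_gap: 51.2
grip_force: 0.0
```

step_arm --targets '[{"dp": [0,0,0.006],"angular": [0,0,0],"fingers": 0.4},{"dp": [0,0,0.0125],"angular": [0,0,0],"fingers": 0.4},{"dp": [0,0,0.0125],"angular": [0,0,0],"fingers": 0.4},{"dp": [0,0,0.0125],"angular": [0,0,0],"fingers": 0.4},{"dp": [0,0,0.0125],"angular": [0,0,0],"fingers": 0.4},{"dp": [0,0,0.0125],"angular": [0,0,0],"fingers": 0.4},{"dp": [0,0,0.0125],"angular": [0,0,0],"fingers": 0.4},{"dp": [0,0,0.0125],"angular": [0,0,0],"fingers": 0.4}]'

```text
time: 7.4
tool_pos: [562.8, 52.0, 75.0]
tcp_rot: [-180.0, -0.0, -10.1]
ft_force: [0.1, 0.1, 0.3]
finger_gap: 51.1
grip_force: 0.0
```

step_arm --targets '[{"dp": [0,0,0.006],"angular": [0,0,0],"fingers": 0.4},{"dp": [0,0,0.0125],"angular": [0,0,0],"fingers": 0.4},{"dp": [0,0,0.0125],"angular": [0,0,0],"fingers": 0.4},{"dp": [0,0,0.0125],"angular": [0,0,0],"fingers": 0.4},{"dp": [0,0,0.0125],"angular": [0,0,0],"fingers": 0.4},{"dp": [0,0,0.0125],"angular": [0,0,0],"fingers": 0.4},{"dp": [0,0,0.0125],"angular": [0,0,0],"fingers": 0.4},{"dp": [0,0,0.0125],"angular": [0,0,0],"fingers": 0.4}]'

```text
time: 8.4
tool_pos: [562.8, 52.0, 72.5]
tcp_rot: [-180.0, -0.0, -10.1]
ft_force: [-1.1, 0.3, 0.1]
finger_gap: 51.4
grip_force: 0.0
```

step_arm --targets '[{"dp": [0,0,0.006],"angular": [0,0,0],"fingers": 0.4},{"dp": [0,0,0.0125],"angular": [0,0,0],"fingers": 0.4},{"dp": [0,0,0.0125],"angular": [0,0,0],"fingers": 0.4},{"dp": [0,0,0.0125],"angular": [0,0,0],"fingers": 0.4},{"dp": [0,0,0.0125],"angular": [0,0,0],"fingers": 0.4},{"dp": [0,0,0.0125],"angular": [0,0,0],"fingers": 0.4},{"dp": [0,0,0.0125],"angular": [0,0,0],"fingers": 0.4},{"dp": [0,0,0.0125],"angular": [0,0,0],"fingers": 0.4}]'

```text
time: 9.4
tool_pos: [563.2, 52.0, 70.7]
tcp_rot: [-180.0, -0.1, -10.1]
ft_force: [-1.2, -0.7, 4.9]
finger_gap: 51.3
grip_force: 2.8
```

step_arm --targets '[{"dp": [0,0,0.004],"angular": [0,0,0],"fingers": 0.4},{"dp": [0,0,0.008],"angular": [0,0,0],"fingers": 0.4},{"dp": [0,0,0.01],"angular": [0,0,0],"fingers": 0.4},{"dp": [0,0,0.01],"angular": [0,0,0],"fingers": 0.4},{"dp": [0,0,0.01],"angular": [0,0,0],"fingers": 0.4},{"dp": [0,0,0.01],"angular": [0,0,0],"fingers": 0.4},{"dp": [0,0,0.01],"angular": [0,0,0],"fingers": 0.4},{"dp": [0,0,0.01],"angular": [0,0,0],"fingers": 0.4}]'

```text
time: 10.4
tool_pos: [563.6, 51.9, 69.4]
tcp_rot: [-180.0, -0.1, -10.1]
ft_force: [-2.9, -0.5, 10.8]
finger_gap: 51.3
grip_force: 5.0
```

step_arm --targets '[{"dp": [0,0,0],"angular": [0,0,-0.035],"fingers": 0.4},{"dp": [0,0,0],"angular": [0,0,-0.07],"fingers": 0.4},{"dp": [0,0,0],"angular": [0,0,-0.105],"fingers": 0.4},{"dp": [0,0,0],"angular": [0,0,-0.14],"fingers": 0.4},{"dp": [0,0,0],"angular": [0,0,-0.175],"fingers": 0.4},{"dp": [0,0,0],"angular": [0,0,-0.21],"fingers": 0.4},{"dp": [0,0,0],"angular": [0,0,-0.24],"fingers": 0.4},{"dp": [0,0,0],"angular": [0,0,-0.24],"fingers": 0.4}]'

```text
time: 11.4
tool_pos: [563.6, 52.1, 69.4]
tcp_rot: [180.0, -0.1, 33.2]
ft_force: [-2.6, 0.7, 9.3]
finger_gap: 51.3
grip_force: 4.9
```

Run:
```python
from h import *
print(sense()['wrist_torque'])
for c in('top','side'):
  P=camera_params(c)
  a=snapshot(c);p=proj(c,[498.4,61.7,60]).astype(int);q=a[p[1]-25:p[1]+25,p[0]-32:p[0]+32]
  cv2.imwrite('pics/w_%s.png'%c,cv2.resize(q,(400,312),interpolation=2))
cv2.imwrite('pics/w.png',np.hstack([cv2.imread('pics/w_top.png'),cv2.imread('pics/w_side.png')]))
```

```text
[0.07411676 0.4934154  0.07302587]
```

View pics/w.png

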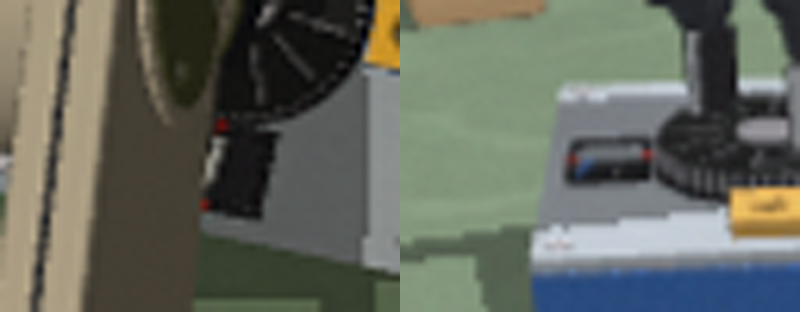

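step_arm --targets '[{"dp": [0,0,-0.1],"angular": [0,0,0],"fingers": 0.4},{"dp": [0,0,-0.3],"angular": [0,0,0.05],"fingers": 0.4},{"dp": [-0.2,-0.15,-0.5],"angular": [0,0,0.1],"fingers": 0.4},{"dp": [-0.4,-0.3,-0.6],"angular": [0,0,0.15],"fingers": 0.4},{"dp": [-0.51,-0.4,-0.6],"angular": [0,0,0.2],"fingers": 0.4},{"dp": [-0.51,-0.4,-0.6],"angular": [0,0,0.24],"fingers": 0.4},{"dp": [-0.51,-0.4,-0.6],"angular": [0,0,0.24],"fingers": 0.4},{"dp": [-0.51,-0.4,-0.6],"angular": [0,0,0.24],"fingers": 0.4}]'

```text
time: 12.5
tool_pos: [433.9, 63.3, 188.4]
tcp_rot: [-180.0, -0.0, -9.9]
ft_force: [0.3, 0.7, 0.2]
finger_gap: 51.2
grip_force: 0.0
```

```bash
python3 look.py f window dial_axis lock_hole
```

```text
12.5 [433.9  63.3 188.4] [-180.    -0.    -9.9] [  2. -17. 113.   0.  84. 102.] [0.3 0.7 0.2] 51.220476926651784
window 0.97 [306. 120.] [500.   63.4  60. ]
window 0.17 [397.  30.] [552.6 -16.1  60. ]
dial_axis 0.67 [308.  31.] [563.3  49.6  60. ]
lock_hole 0.58 [396.  29.] [552.  -13.7  68. ]
```

View pics/f.png

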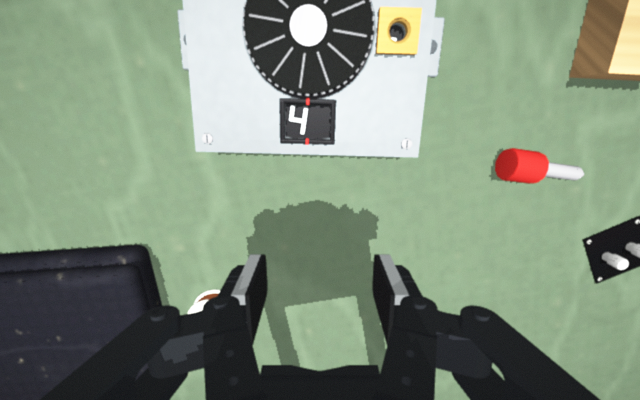

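The 4 stands at about column 297 and the red marks at about 307, so the dial needs to go a little further anticlockwise.

```bash
cat > num.py <<'E'
import sys
from h import *
a=cv2.imread('pics/%s.png'%sys.argv[1]).astype(int); c,r=int(sys.argv[2]),int(sys.argv[3]); P=camera_params('wrist')
x0,y0=c-26,r-24; q=a[y0:y0+48,x0:x0+52]
red=(q[...,2]>120)&(q[...,1]<80); ys,xs=np.nonzero(red); k=ys>ys.mean()
tp,bt=[np.array([xs[m].mean()+x0,ys[m].mean()+y0]) for m in(~k,k)]
w=q[:,:].min(2)>120; n,L,S,C=cv2.connectedComponentsWithStats(w[6:42,3:49].astype('u1'))
i=1+np.argmin(abs(C[1:]-[23,18]).sum(1)) if n>2 else 1
i=max(range(1,n),key=lambda j:S[j,4]-30*np.hypot(*(C[j]-[23,18])))
bb=[S[i,0]+S[i,2]/2-.5+x0+3,S[i,1]+S[i,3]/2-.5+y0+6]; print(tp,bt,S[i],C[i]+[x0+3,y0+6],bb)
A=[atz('wrist',p,60,P)for p in(tp,bt)]
for p in(bb,C[i]+[x0+3,y0+6]):
  X=atz('wrist',p,57,P); u=(A[0]-A[1]);L_=np.linalg.norm(u);u/=L_; d=X-A[1]; print('off mm (left +)',u[0]*d[1]-u[1]*d[0],'rad',(u[0]*d[1]-u[1]*d[0])/66,L_)
E
python3 num.py f 307 121
```

```text
[307.52941176 101.52941176] [307.30769231 140.        ] [  4   2  21  30 299] [298.74247492 118.15050167] [np.float64(298.0), np.float64(119.5)]
off mm (left +) 7.832303319070516 rad 0.11867126241015934 30.23975922142866
off mm (left +) 7.221295182044365 rad 0.10941356336430856 30.23975922142866
```

step_arm --targets '[{"dp": [0.2,-0.02,0],"angular": [0,0,0],"fingers": 0.4},{"dp": [0.45,-0.04,0.0],"angular": [0,0,0],"fingers": 0.4},{"dp": [0.6455,-0.055,0.1],"angular": [0,0,0],"fingers": 0.4},{"dp": [0.6455,-0.055,0.3],"angular": [0,0,0],"fingers": 0.4},{"dp": [0.6455,-0.055,0.5],"angular": [0,0,0],"fingers": 0.4},{"dp": [0.6455,-0.055,0.56],"angular": [0,0,0],"fingers": 0.4},{"dp": [0.6455,-0.055,0.57],"angular": [0,0,0],"fingers": 0.4},{"dp": [0.6455,-0.055,0.575],"angular": [0,0,0],"fingers": 0.4}]'

```text
time: 13.7
tool_pos: [564.1, 51.5, 74.9]
tcp_rot: [-180.0, -0.2, -10.1]
ft_force: [1.1, -0.1, 0.5]
finger_gap: 51.3
grip_force: 0.0
```

step_arm --targets '[{"dp": [0,0,0.005],"angular": [0,0,0],"fingers": 0.4},{"dp": [0,0,0.01],"angular": [0,0,0],"fingers": 0.4},{"dp": [0,0,0.015],"angular": [0,0,0],"fingers": 0.4},{"dp": [0,0,0.02],"angular": [0,0,0],"fingers": 0.4},{"dp": [0,0,0.024],"angular": [0,0,0],"fingers": 0.4},{"dp": [0,0,0.024],"angular": [0,0,0],"fingers": 0.4},{"dp": [0,0,0.024],"angular": [0,0,0],"fingers": 0.4},{"dp": [0,0,0.024],"angular": [0,0,0],"fingers": 0.4}]'

```text
time: 14.7
tool_pos: [563.7, 51.5, 69.7]
tcp_rot: [-180.0, -0.1, -10.1]
ft_force: [-1.0, -0.2, 9.8]
finger_gap: 51.3
grip_force: 4.5
```

Now turn it about 6.6°, then lift and look.

step_arm --targets '[{"dp": [0,0,0.002],"angular": [0,0,0],"fingers": 0.4},{"dp": [0,0,0.002],"angular": [0,0,-0.01],"fingers": 0.4},{"dp": [0,0,0.002],"angular": [0,0,-0.02],"fingers": 0.4},{"dp": [0,0,0.002],"angular": [0,0,-0.03],"fingers": 0.4},{"dp": [0,0,0.002],"angular": [0,0,-0.037],"fingers": 0.4},{"dp": [0,0,0.002],"angular": [0,0,-0.037],"fingers": 0.4},{"dp": [0,0,0.002],"angular": [0,0,-0.037],"fingers": 0.4},{"dp": [0,0,0.002],"angular": [0,0,-0.037],"fingers": 0.4}]'

```text
time: 15.7
tool_pos: [563.6, 51.4, 69.4]
tcp_rot: [180.0, -0.1, -3.4]
ft_force: [-3.7, -0.5, 9.8]
finger_gap: 50.9
grip_force: 5.0
```

step_arm --targets '[{"dp": [0,0,-0.1],"angular": [0,0,-0.0],"fingers": 0.4},{"dp": [0,0,-0.3],"angular": [0,0,0],"fingers": 0.4},{"dp": [-0.2,0,-0.5],"angular": [0,0,0.01],"fingers": 0.4},{"dp": [-0.4,-0.0,-0.6],"angular": [0,0,0.02],"fingers": 0.4},{"dp": [-0.65,-0.0,-0.6],"angular": [0,0,0.03],"fingers": 0.4},{"dp": [-0.65,0.0,-0.6],"angular": [0,0,0.037],"fingers": 0.4},{"dp": [-0.65,0.0,-0.6],"angular": [0,0,0.037],"fingers": 0.4},{"dp": [-0.65,0.0,-0.6],"angular": [0,0,0.037],"fingers": 0.4}]'

```text
time: 16.7
tool_pos: [433.9, 59.2, 188.4]
tcp_rot: [-180.0, -0.0, -10.1]
ft_force: [1.5, -0.4, -0.2]
finger_gap: 51.3
grip_force: 0.0
```

```bash
python3 look.py g window lock_hole dial_axis
```

```text
16.7 [433.9  59.2 188.4] [-180.    -0.   -10.1] [  1. -17. 113.   0.  84. 101.] [ 1.5 -0.4 -0.2] 51.328799440992995
window 0.7 [303. 122.] [498.9  61.7  60. ]
dial_axis 0.85 [302.  31.] [564.7  50.3  60. ]
lock_hole 0.63 [390.  32.] [550.6 -13.6  68. ]
```

View pics/g.png

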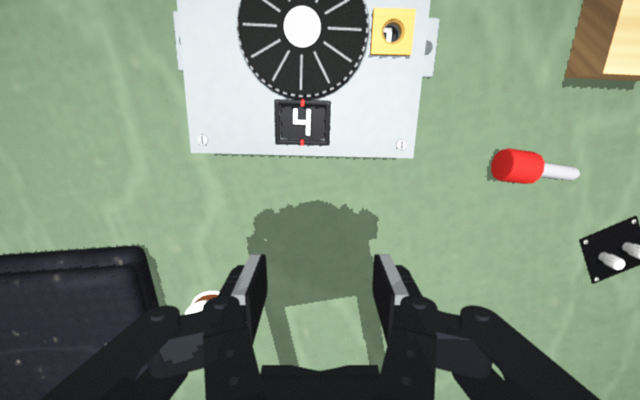

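The 4 now stands between the red marks (302,122). I'll confirm that numerically and go to the pin.

```bash
python3 num.py g 302 122
```

```text
[302.06666667 102.6       ] [302.16666667 141.08333333] [ 13   4  20  28 297] [302.52188552 119.98989899] [np.float64(301.5), np.float64(121.5)]
off mm (left +) 0.6569682462427524 rad 0.0099540643370114 30.28034358213028
off mm (left +) -0.18453785894361063 rad -0.002796028165812282 30.28034358213028
```

step_arm --targets '[{"dp": [0.04,0.25,0],"angular": [0,0,0],"fingers": 0.4},{"dp": [0.08,0.5,0],"angular": [0,0,0],"fingers": 0.4},{"dp": [0.12,0.75,0],"angular": [0,0,0],"fingers": 0.4},{"dp": [0.15,1,0],"angular": [0,0,0],"fingers": 0.4},{"dp": [0.15,1,0],"angular": [0,0,0],"fingers": 0.4},{"dp": [0.15,1,0],"angular": [0,0,0],"fingers": 0.4},{"dp": [0.15,1,0],"angular": [0,0,0],"fingers": 0.4},{"dp": [0.15,1,0],"angular": [0,0,0],"fingers": 0.4}]'

```text
time: 17.9
tool_pos: [427.6, -141.9, 187.8]
tcp_rot: [-180.0, 0.0, -10.0]
ft_force: [-0.4, 0.1, 1.3]
finger_gap: 51.0
grip_force: 0.0
```

step_arm --targets '[{"dp": [0.03,0.2,0],"angular": [0,0,0],"fingers": 0.4},{"dp": [0.05,0.35,0],"angular": [0,0,0],"fingers": 0.4},{"dp": [0.05,0.35,0],"angular": [0,0,0],"fingers": 0.4},{"dp": [0.05,0.35,0],"angular": [0,0,0],"fingers": 0.4},{"dp": [0.05,0.35,0],"angular": [0,0,0],"fingers": 0.4},{"dp": [0.05,0.35,0],"angular": [0,0,0],"fingers": 0.4},{"dp": [0.05,0.35,0],"angular": [0,0,0],"fingers": 0.4},{"dp": [0.05,0.35,0],"angular": [0,0,0],"fingers": 0.4}]'

```text
time: 18.9
tool_pos: [425.1, -213.4, 187.8]
tcp_rot: [180.0, -0.0, -10.1]
ft_force: [-0.3, 0.0, 0.9]
finger_gap: 51.1
grip_force: 0.0
```

```bash
python3 look.py i pin_head
python3 - <<'E'
from h import *
P=camera_params('wrist')
# red blobs; head top at z=69
a=cv2.imread('pics/i.png').astype(int); m=((a[...,2]>110)&(a[...,1]<70)&(a[...,0]<70)).astype('u1')
n,L,S,C=cv2.connectedComponentsWithStats(m)
for i in range(1,n):
  if S[i,4]>60: print(S[i],C[i],np.round(atz('wrist',C[i],62,P),1))
for r in masks_of('wrist','pin_rest')[:2]: print(r['conf'],r['at'])
E
```

```text
18.9 [ 425.1 -213.4  187.8] [180.   -0.  -10.1] [-33. -11. 108.   0.  83.  67.] [-0.3  0.   0.9] 51.12828417443567
pin_head 0.75 [313.  78.] [ 522.  -224.5   57. ]
pin_head 0.67 [446.   0.] [ 557.6 -331.2   57. ]
pin_head 0.65 [241. 205.] [ 429.6 -143.    57. ]
[227 188  35  20 311] [245.34405145 193.89389068] [ 439.9 -150.7   62. ]
[225 211  35  10 181] [241.76243094 215.83425414] [ 421.  -142.7   62. ]
[  0 326  15  21 168] [  5.42857143 335.17261905] [339.9 120.   62. ]
0.62 [322.7, 65.3]
0.35 [320.8, 76.5]
```

View pics/i.png

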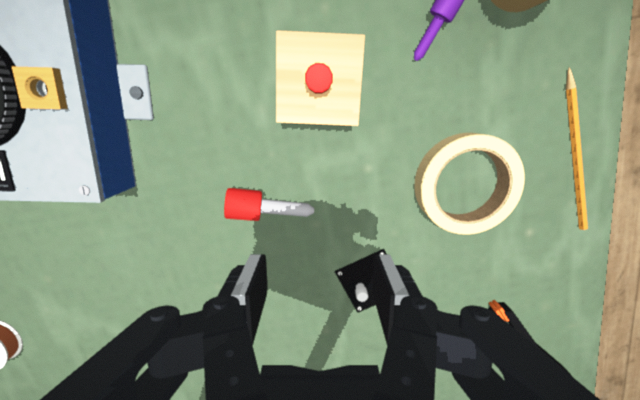

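The pin head is at (318,78), central on its block. I'll compute the move to it. The grip will be turned 90° (yaw about 80) so the fingers clear the wheel at the hole.

Run:
```python
from h import *
P=camera_params('wrist');a=cv2.imread('pics/i.png').astype(int)[50:110,290:350]
m=(a[...,2]>a[...,1]*2)&(a[...,2]>90)&(a[...,0]<a[...,2]/2);ys,xs=np.nonzero(m);c=[xs.mean()+290,ys.mean()+50];print(c,len(xs),np.ptp(xs),np.ptp(ys))
cam=ray('wrist',c)[0];print(cam)
for z in(57,64,69):print(z,atz('wrist',c,z,P))
bl=np.array([[277,30],[364,35],[359,125],[276,122]]);print(np.mean([atz('wrist',p,45,P)for p in bl],0))
for c2 in('top','side'):
  snapshot(c2); print(c2,[np.round(atz(c2,r['at'],57))for r in pinpoint(c2,'pin_head')])
X=atz('wrist',c,64,P); s=sense(); print(tool([X[0]-s['tool_pos'][0],X[1]-s['tool_pos'][1],0]))
```

```text
[np.float64(318.3859649122807), np.float64(77.82456140350877)] 627 25 28
[ 500.40871601 -226.16726313  330.96310759]
57 [ 521.02056245 -229.16728119   57.        ]
64 [ 520.49391152 -229.09062807   64.        ]
69 [ 520.11773229 -229.03587585   69.        ]
[ 520.34399573 -229.54688946   45.        ]
top [array([ 429., -140.,   57.]), array([ 514., -228.,   57.]), array([ 564., -351.,   57.])]
side [array([ 416., -202.,   57.]), array([ 548., -404.,   57.]), array([ 527., -224.,   57.])]
[ 4.83311646e-01 -7.32612627e-03  2.08601612e-05]
```

step_arm --targets '[{"dp": [0.1,0,0],"angular": [0,0,-0.055],"fingers": 0.4},{"dp": [0.2,0,0],"angular": [0,0,-0.11],"fingers": 0.4},{"dp": [0.3,0,0],"angular": [0,0,-0.165],"fingers": 0.4},{"dp": [0.4,0,0.1],"angular": [0,0,-0.22],"fingers": 0.4},{"dp": [0.483,-0.007,0.2],"angular": [0,0,-0.275],"fingers": 0.4},{"dp": [0.483,-0.007,0.3],"angular": [0,0,-0.33],"fingers": 0.4},{"dp": [0.483,-0.007,0.4],"angular": [0,0,-0.385],"fingers": 0.4},{"dp": [0.483,-0.007,0.4],"angular": [0,0,-0.44],"fingers": 0.4}]'

```text
time: 20.25
tool_pos: [519.0, -228.3, 105.2]
tcp_rot: [-179.8, -0.0, 69.5]
ft_force: [-1.0, 0.5, -0.4]
finger_gap: 51.4
grip_force: 0.0
```

step_arm --targets '[{"dp": [0,0,0],"angular": [0,0,-0.055],"fingers": 0.4},{"dp": [0,0,0],"angular": [0,0,-0.061],"fingers": 0.4},{"dp": [0,0,0],"angular": [0,0,-0.061],"fingers": 0.4},{"dp": [0,0,0.1],"angular": [0,0,-0.061],"fingers": 0.4},{"dp": [0,0,0.1],"angular": [0,0,-0.061],"fingers": 0.4},{"dp": [0,0,0.1],"angular": [0,0,-0.061],"fingers": 0.4},{"dp": [0,0,0.1],"angular": [0,0,-0.061],"fingers": 0.4},{"dp": [0,0,0.1],"angular": [0,0,-0.061],"fingers": 0.4}]'

```text
time: 21.25
tool_pos: [520.7, -229.3, 88.2]
tcp_rot: [180.0, 0.0, 80.1]
ft_force: [-0.1, 0.1, 0.1]
finger_gap: 51.0
grip_force: 0.0
```

step_arm --newtons 40 --targets '[{"dp": [0,0,0.08],"angular": [0,0,0],"fingers": 0.4},{"dp": [0,0,0.15],"angular": [0,0,0],"fingers": 0.4},{"dp": [0,0,0.19],"angular": [0,0,0],"fingers": 0.4},{"dp": [0,0,0.19],"angular": [0,0,0],"fingers": 0.4},{"dp": [0,0,0.19],"angular": [0,0,0],"fingers": 0.9},{"dp": [0,0,0.19],"angular": [0,0,0],"fingers": 0.9},{"dp": [0,0,0.19],"angular": [0,0,0],"fingers": 0.9},{"dp": [0,0,0.19],"angular": [0,0,0],"fingers": 0.9}]'

```text
time: 22.25
tool_pos: [521.0, -229.4, 50.6]
tcp_rot: [179.9, 0.0, 80.1]
ft_force: [0.1, 0.6, 5.2]
finger_gap: 20.1
grip_force: 39.5
```

step_arm --targets '[{"dp": [0,0,-0.1],"angular": [0,0,0],"fingers": 0.9},{"dp": [0,0,-0.3],"angular": [0,0,0],"fingers": 0.9},{"dp": [0,0,-0.5],"angular": [0,0,0],"fingers": 0.9},{"dp": [0.2,0,-0.55],"angular": [0,0,0],"fingers": 0.9},{"dp": [0.45,0.037,-0.55],"angular": [0,0,0],"fingers": 0.9},{"dp": [0.69,0.037,-0.55],"angular": [0,0,0],"fingers": 0.9},{"dp": [0.69,0.037,-0.55],"angular": [0,0,0],"fingers": 0.9},{"dp": [0.69,0.037,-0.55],"angular": [0,0,0],"fingers": 0.9}]'

```text
time: 23.25
tool_pos: [551.4, -94.6, 160.5]
tcp_rot: [180.0, 0.0, 80.2]
ft_force: [0.4, -0.4, -0.4]
finger_gap: 20.1
grip_force: 39.9
```

```bash
cat > bush.py <<'E'
from h import *
P=camera_params('wrist');s=sense();a=snapshot('wrist');cv2.imwrite('pics/j.png',a)
print(np.round(s['tool_pos'],1),np.round(s['tcp_rot'],1),s['finger_gap'],s['grip_force'],np.round(s['ft_force'],1))
for r in pinpoint('wrist','lock_hole')[:2]: print('net',r['conf'],r['at'],atz('wrist',r['at'],68,P))
hsv=cv2.cvtColor(a,cv2.COLOR_BGR2HSV);g0=proj('wrist',[552,-14,68],P);print(g0)
m=cv2.inRange(hsv,(15,110,90),(32,255,255));n,L,S,C=cv2.connectedComponentsWithStats(m)
i=min([j for j in range(1,n) if S[j,4]>150],key=lambda j:np.hypot(*(C[j]-g0)))
c,_,_=[*cv2.findContours((L==i).astype('u1'),0,1)[0]][:1][0],0,0
r=cv2.minAreaRect(c);print(S[i],r)
for p in(C[i],r[0]):print(np.round(atz('wrist',p,68,P),1))
E
python3 bush.py
```

```text
[551.4 -94.6 160.5] [180.    0.   80.2] 20.0930102958062 39.90770284552127 [ 0.4 -0.4 -0.4]
net 0.75 [298.4, 100.1] [550.90572596 -12.98423685  68.        ]
[300.22656685 101.33426155]
[279  82  34  43 553] ((295.5, 103.0), (42.0, 33.0), 90.0)
[545.4 -14.8  68. ]
[548.6 -14.5  68. ]
```

View pics/j.png

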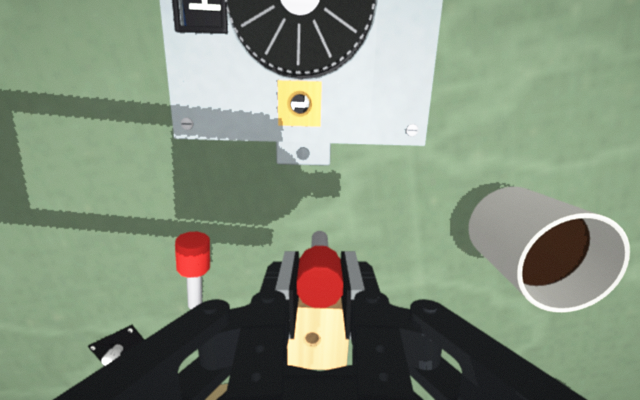

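The pin is held upright. The bush is at about (300,103) and the hole at (299,102), which puts the hole at about (552,-14.5). I'll move above it.

step_arm --targets '[{"dp": [0.1,-0.02,0],"angular": [0,0,0],"fingers": 0.9},{"dp": [0.25,-0.04,0.0],"angular": [0,0,0],"fingers": 0.9},{"dp": [0.395,-0.064,0.0],"angular": [0,0,0],"fingers": 0.9},{"dp": [0.395,-0.064,0.1],"angular": [0,0,0],"fingers": 0.9},{"dp": [0.395,-0.064,0.18],"angular": [0,0,0],"fingers": 0.9},{"dp": [0.395,-0.064,0.215],"angular": [0,0,0],"fingers": 0.9},{"dp": [0.395,-0.064,0.215],"angular": [0,0,0],"fingers": 0.9},{"dp": [0.395,-0.064,0.215],"angular": [0,0,0],"fingers": 0.9}]'

```text
time: 24.35
tool_pos: [552.7, -14.9, 117.3]
tcp_rot: [180.0, -0.0, 80.1]
ft_force: [0.2, -1.1, -0.2]
finger_gap: 20.1
grip_force: 39.9
```

Run:
```python
from h import *
s=sense();print(np.round(s['tool_pos'],1),np.round(s['tcp_rot'],1))
o=[]
for c in('top','side'):
  a=snapshot(c);p=proj(c,[552,-14,80]).astype(int);print(c,p);o.append(cv2.resize(a[p[1]-30:p[1]+30,p[0]-38:p[0]+38],(399,315),interpolation=2))
cv2.imwrite('pics/k.png',np.hstack(o))
```

```text
[552.7 -14.9 117.3] [180.   -0.   80.1]
top [267 222]
side [293 181]
```

View pics/k.png

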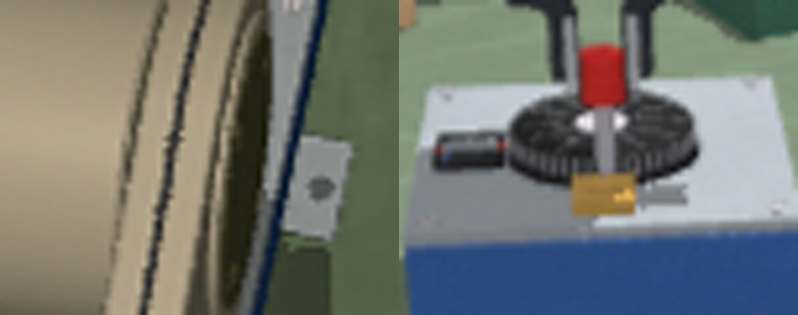

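In the side view the pin (604) lines up with the middle of the bush (604). I'll lower it in small steps.

step_arm --targets '[{"dp": [0,0,0.01],"angular": [0,0,0],"fingers": 0.9},{"dp": [0,0,0.02],"angular": [0,0,0],"fingers": 0.9},{"dp": [0,0,0.03],"angular": [0,0,0],"fingers": 0.9},{"dp": [0,0,0.035],"angular": [0,0,0],"fingers": 0.9},{"dp": [0,0,0.04],"angular": [0,0,0],"fingers": 0.9},{"dp": [0,0,0.045],"angular": [0,0,0],"fingers": 0.9},{"dp": [0,0,0.045],"angular": [0,0,0],"fingers": 0.9},{"dp": [0,0,0.045],"angular": [0,0,0],"fingers": 0.9}]'

```text
time: 25.45
tool_pos: [552.4, -14.4, 107.8]
tcp_rot: [180.0, -0.0, 80.1]
ft_force: [-0.1, -0.4, -1.5]
finger_gap: 20.4
grip_force: 39.9
```

step_arm --targets '[{"dp": [0,0,0.007],"angular": [0,0,0],"fingers": 0.9},{"dp": [0,0,0.014],"angular": [0,0,0],"fingers": 0.9},{"dp": [0,0,0.021],"angular": [0,0,0],"fingers": 0.9},{"dp": [0,0,0.028],"angular": [0,0,0],"fingers": 0.9},{"dp": [0,0,0.03],"angular": [0,0,0],"fingers": 0.9},{"dp": [0,0,0.03],"angular": [0,0,0],"fingers": 0.9},{"dp": [0,0,0.03],"angular": [0,0,0],"fingers": 0.9},{"dp": [0,0,0.03],"angular": [0,0,0],"fingers": 0.9}]'

```text
time: 26.45
tool_pos: [552.4, -14.4, 101.8]
tcp_rot: [-180.0, 0.0, 80.1]
ft_force: [-0.0, -0.1, -1.5]
finger_gap: 20.4
grip_force: 39.9
```

step_arm --targets '[{"dp": [0,0,0.007],"angular": [0,0,0],"fingers": 0.9},{"dp": [0,0,0.014],"angular": [0,0,0],"fingers": 0.9},{"dp": [0,0,0.02],"angular": [0,0,0],"fingers": 0.9},{"dp": [0,0,0.025],"angular": [0,0,0],"fingers": 0.9},{"dp": [0,0,0.025],"angular": [0,0,0],"fingers": 0.9},{"dp": [0,0,0.025],"angular": [0,0,0],"fingers": 0.9},{"dp": [0,0,0.025],"angular": [0,0,0],"fingers": 0.9},{"dp": [0,0,0.025],"angular": [0,0,0],"fingers": 0.9}]'

```text
time: 27.45
tool_pos: [552.4, -14.4, 96.8]
tcp_rot: [-180.0, -0.0, 80.1]
ft_force: [-0.5, -0.3, -1.4]
finger_gap: 20.4
grip_force: 39.9
```

step_arm --targets '[{"dp": [0,0,0.004],"angular": [0,0,0],"fingers": 0.9},{"dp": [0,0,0.008],"angular": [0,0,0],"fingers": 0.9},{"dp": [0,0,0.0125],"angular": [0,0,0],"fingers": 0.9},{"dp": [0,0,0.0125],"angular": [0,0,0],"fingers": 0.9},{"dp": [0,0,0.0125],"angular": [0,0,0],"fingers": 0.9},{"dp": [0,0,0.0125],"angular": [0,0,0],"fingers": 0.9},{"dp": [0,0,0.0125],"angular": [0,0,0],"fingers": 0.9},{"dp": [0,0,0.0125],"angular": [0,0,0],"fingers": 0.9}]'

```text
time: 28.45
tool_pos: [552.3, -14.4, 94.3]
tcp_rot: [-180.0, -0.0, 80.1]
ft_force: [-1.0, -0.6, -0.6]
finger_gap: 20.0
grip_force: 39.9
```

step_arm --targets '[{"dp": [0,0,0.004],"angular": [0,0,0],"fingers": 0.9},{"dp": [0,0,0.008],"angular": [0,0,0],"fingers": 0.9},{"dp": [0,0,0.0125],"angular": [0,0,0],"fingers": 0.9},{"dp": [0,0,0.0125],"angular": [0,0,0],"fingers": 0.9},{"dp": [0,0,0.0125],"angular": [0,0,0],"fingers": 0.9},{"dp": [0,0,0.0125],"angular": [0,0,0],"fingers": 0.9},{"dp": [0,0,0.0125],"angular": [0,0,0],"fingers": 0.9},{"dp": [0,0,0.0125],"angular": [0,0,0],"fingers": 0.9}]'

```text
time: 29.45
tool_pos: [552.3, -14.4, 91.8]
tcp_rot: [-180.0, 0.0, 80.1]
ft_force: [0.2, -0.4, -0.7]
finger_gap: 20.0
grip_force: 39.9
```

step_arm --targets '[{"dp": [0,0,0.004],"angular": [0,0,0],"fingers": 0.9},{"dp": [0,0,0.008],"angular": [0,0,0],"fingers": 0.9},{"dp": [0,0,0.0125],"angular": [0,0,0],"fingers": 0.9},{"dp": [0,0,0.016],"angular": [0,0,0],"fingers": 0.9},{"dp": [0,0,0.018],"angular": [0,0,0],"fingers": 0.9},{"dp": [0,0,0.018],"angular": [0,0,0],"fingers": 0.9},{"dp": [0,0,0.018],"angular": [0,0,0],"fingers": 0.9},{"dp": [0,0,0.018],"angular": [0,0,0],"fingers": 0.9}]'

```text
time: 30.45
tool_pos: [552.3, -14.4, 88.1]
tcp_rot: [-180.0, -0.0, 80.1]
ft_force: [-0.6, 0.4, -1.0]
finger_gap: 20.4
grip_force: 39.9
```

step_arm --targets '[{"dp": [0,0,0.004],"angular": [0,0,0],"fingers": 0.9},{"dp": [0,0,0.008],"angular": [0,0,0],"fingers": 0.9},{"dp": [0,0,0.0125],"angular": [0,0,0],"fingers": 0.9},{"dp": [0,0,0.016],"angular": [0,0,0],"fingers": 0.9},{"dp": [0,0,0.018],"angular": [0,0,0],"fingers": 0.9},{"dp": [0,0,0.018],"angular": [0,0,0],"fingers": 0.9},{"dp": [0,0,0.018],"angular": [0,0,0],"fingers": 0.9},{"dp": [0,0,0.018],"angular": [0,0,0],"fingers": 0.9}]'

```text
time: 31.45
tool_pos: [552.3, -14.4, 84.6]
tcp_rot: [-180.0, -0.0, 80.1]
ft_force: [-1.1, 0.1, -0.6]
finger_gap: 19.9
grip_force: 39.9
```

step_arm --targets '[{"dp": [0,0,0.004],"angular": [0,0,0],"fingers": 0.9},{"dp": [0,0,0.008],"angular": [0,0,0],"fingers": 0.9},{"dp": [0,0,0.0125],"angular": [0,0,0],"fingers": 0.9},{"dp": [0,0,0.016],"angular": [0,0,0],"fingers": 0.9},{"dp": [0,0,0.018],"angular": [0,0,0],"fingers": 0.9},{"dp": [0,0,0.018],"angular": [0,0,0],"fingers": 0.9},{"dp": [0,0,0.018],"angular": [0,0,0],"fingers": 0.9},{"dp": [0,0,0.018],"angular": [0,0,0],"fingers": 0.9}]'

```text
time: 32.45
tool_pos: [552.3, -14.4, 80.9]
tcp_rot: [-180.0, -0.0, 80.1]
ft_force: [-0.4, -0.3, -1.1]
finger_gap: 20.3
grip_force: 39.9
```

step_arm --targets '[{"dp": [0,0,0.005],"angular": [0,0,0],"fingers": 0.9},{"dp": [0,0,0.01],"angular": [0,0,0],"fingers": 0.9},{"dp": [0,0,0.015],"angular": [0,0,0],"fingers": 0.9},{"dp": [0,0,0.02],"angular": [0,0,0],"fingers": 0.9},{"dp": [0,0,0.025],"angular": [0,0,0],"fingers": 0.9},{"dp": [0,0,0.03],"angular": [0,0,0],"fingers": 0.9},{"dp": [0,0,0.03],"angular": [0,0,0],"fingers": 0.9},{"dp": [0,0,0.03],"angular": [0,0,0],"fingers": 0.9}]'

```text
time: 33.45
tool_pos: [552.3, -14.4, 74.9]
tcp_rot: [-180.0, 0.0, 80.1]
ft_force: [-0.1, -0.3, -2.1]
finger_gap: 20.0
grip_force: 39.9
```

step_arm --targets '[{"dp": [0,0,0.002],"angular": [0,0,0],"fingers": 0.9},{"dp": [0,0,0.004],"angular": [0,0,0],"fingers": 0.9},{"dp": [0,0,0.006],"angular": [0,0,0],"fingers": 0.9},{"dp": [0,0,0.008],"angular": [0,0,0],"fingers": 0.9},{"dp": [0,0,0.009],"angular": [0,0,0],"fingers": 0.9},{"dp": [0,0,0.009],"angular": [0,0,0],"fingers": 0.9},{"dp": [0,0,0.009],"angular": [0,0,0],"fingers": 0.9},{"dp": [0,0,0.009],"angular": [0,0,0],"fingers": 0.9}]'

```text
time: 34.45
tool_pos: [552.5, -14.4, 73.6]
tcp_rot: [180.0, 0.0, 80.1]
ft_force: [-3.7, -0.6, 5.6]
finger_gap: 20.3
grip_force: 40.5
```

It seated at exactly the expected height with light force. Now release, lift and look.

step_arm --targets '[{"dp": [0,0,-0.003],"angular": [0,0,0],"fingers": 0.5},{"dp": [0,0,-0.005],"angular": [0,0,0],"fingers": 0.5},{"dp": [0,0,-0.005],"angular": [0,0,0],"fingers": 0.5},{"dp": [0,0,-0.005],"angular": [0,0,0],"fingers": 0.5},{"dp": [0,0,-0.05],"angular": [0,0,0],"fingers": 0.5},{"dp": [0,0,-0.2],"angular": [0,0,0],"fingers": 0.5},{"dp": [0,0,-0.4],"angular": [0,0,0],"fingers": 0.5},{"dp": [0,0,-0.6],"angular": [0,0,0],"fingers": 0.5}]'

```text
time: 35.45
tool_pos: [552.3, -14.4, 195.0]
tcp_rot: [180.0, -0.0, 80.1]
ft_force: [0.6, -1.1, -0.5]
finger_gap: 42.1
grip_force: 0.0
```

step_arm --targets '[{"dp": [-0.2,0,-0.05],"angular": [0,0,0],"fingers": 0.5},{"dp": [-0.4,0,-0.05],"angular": [0,0,0],"fingers": 0.5},{"dp": [-0.4,0,-0.05],"angular": [0,0,0],"fingers": 0.5},{"dp": [-0.4,0,-0.05],"angular": [0,0,0],"fingers": 0.5},{"dp": [-0.4,0,-0.05],"angular": [0,0,0],"fingers": 0.5},{"dp": [-0.4,0,-0.05],"angular": [0,0,0],"fingers": 0.5},{"dp": [-0.4,0,-0.05],"angular": [0,0,0],"fingers": 0.5},{"dp": [-0.4,0,-0.05],"angular": [0,0,0],"fingers": 0.5}]'

```text
time: 36.45
tool_pos: [538.6, -92.9, 203.1]
tcp_rot: [-180.0, -0.0, 80.1]
ft_force: [0.8, 0.8, 0.3]
finger_gap: 42.4
grip_force: 0.0
```

Run:
```python
from h import *
s=sense();print(s['time'],np.round(s['tool_pos'],1),s['ft_force'])
a=snapshot('side');p=proj('side',[552,-14,80]).astype(int);w=snapshot('wrist')
cv2.imwrite('pics/l.png',np.hstack([cv2.resize(a[p[1]-45:p[1]+45,p[0]-57:p[0]+57],(380,300),interpolation=2),cv2.resize(w[0:240,120:456],(420,300))]))
```

```text
36.45 [538.6 -92.9 203.1] [0.79474703 0.77851315 0.31819051]
```

View pics/l.png

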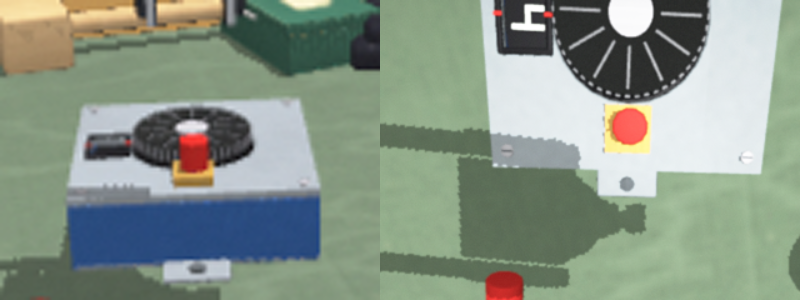

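The pin head rests on the bush, upright at (630,127), and the 4 stands in the window between the red marks.

```bash
python3 -c "
from bench import hand_in; print(hand_in())"
```

```text
the job is handed in; nothing more can be done
None
```

The dial is set to 4, the small red pin is fully home in the lock hole, and the job was handed in at about 36.5 s, with forces light throughout and the mug and tin untouched.

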